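Seat the tapered plug of a bench air stopcock

ROBOT

A 6-joint arm with a two-finger parallel gripper is mounted at the origin on the work surface. World frame = base frame: x ahead of the robot, y to its left, z up, the work surface at z = 0. Lengths are in m, angles in rad, forces in N, time in s.
With the tool pointing down it reaches from about 0.35 to 1 m from the base axis. Payload 7.1 kg.
Tool frame: the origin (TCP) lies midway between the tips of the shut fingers; the grasp point (between the pads) lies 19 mm behind it; z points along the fingers, y is the direction in which the jaws open and shut (so a half turn about z gives the same grasp; the last joint's range is limited). The gripper opens to 85 mm and grips with 20 to 120 N. Pads are 22 mm wide; open, the fingers measure 114 mm over their backs; the gripper's body (76 mm by 85 mm) begins 54 mm behind the grasp point. The pads swing forward as they close: fully open they stand 13 mm farther back than shut.
Start: joints at [1.176, 0.423, 1.63, -0, 1.089, -0.019], TCP at [0.229, 0.581, 0.206] pointing down, gripper open.
Joint ranges: [-3, 3], [-0.9, 2.11], [0.09, 2.58], [-1.31, 4.45], [0.11, 2.69], [-2.54, 2.54]. Speed limits (rad/s): [2.39, 2.39, 3.01, 3.14, 3.14, 3.14].

INTERFACE

Orientations are given as a unit quaternion [x, y, z, w].
In Python, from workcell import arm, viewer, ticket gives the robot as it stands. The module is installed in compiled form; this text tells all that it offers.
- The arm moves only by the tool apply_moves, never from a script. Its argument "series" is a list of rows, each a list of 3 entries, a list of its own where there are three numbers: the closure in counts, from 0 (fully open) to 255 (shut), then the shift along the tool's x, y, z in mm, then the turn, a rotation vector about the tool's x, y, z in degrees. In form: [[jaw, [x, y, z], [rx, ry, rz]], ...]. A call has 1 to 8 rows; each row shifts and turns the commanded pose from where the row before left it, along the tool's axes as they then stand; what a row does not reach is not made up. A row lasts 1/10 s, in which the tool goes at most 50 mm and 8.59 degrees, less where a joint would pass 70% of its speed; a pose out of reach is approached as far as the arm can. A call is refused whole if a number of a shift passes 50 or a number of a turn 8.59, either way. A call with a gripper value outside its range is refused whole. The fingers move at their own pace and stop on an object; the grip force is fixed at half the most. Time passes only in rows, so rows that do not move let the fingers close. It gives the time, the measured TCP pose, the force and the opening at its end, in the units of the state.
- arm.state(): the state, without advancing time (a new reading comes with each control period).
- viewer.get_image(name): name is "side" or "top" or "wrist"; returns a dict with "img" (420x560x3 uint8, blue, green, red), "K" (3x3 intrinsics, pixels), "R" (3x3) and "t" (3): a world point X has camera coordinates R X + t; the wrist camera has in their place "hand_eye" (4x4, takes a point from camera to tool coordinates, whose origin is the TCP and whose axes are the flange's). Camera axes: x right, y down, z forward; pixel columns grow to the right and rows downward; lengths in m; the calibration is good to about 2 mm. The wrist camera is an equidistant fisheye: a pixel r from the principal point sees the ray r / f radians off the axis. A picture is of the moment at which its call begins: read the wrist's pose just before it. There is no depth.
- ticket.sign_off(): hands the job in, once; it reports no verdict.
Trained networks look in a picture, given as the dict that the camera call returned (one of the last four; its "shot" number tells which), for a name from the list of things; names that differ only in an ending like _2 or _b are one class to them, and where a whole thing is asked for, a point or a joint stands for the part that bears it (a point fixed in the world has none). Each returns a list of dicts, best first, with "p" (0 to 1); they miss things now and then, are a little off and sometimes report something else, mostly with a low value. They report only what shows in the picture. A call takes as long as a camera call. They do not tell look-alikes from the thing itself.
- viewer.silhouettes(picture, label): "pixels" (420x560 bool, what is visible of it).
- viewer.tip_of(picture, label): "centre" ([x, y, z] in m, in world coordinates, good to about 4 mm: a listed point, or the origin of a listed thing).
The state is a dict: "clock": time; "joints": joint angles; "qd": joint speeds; "joint_torque": joint torques, N m; "ee_pos": TCP position; "tool_rot": TCP orientation; "wrist_force": force on the tool from outside, world axes, zero at the start; "moment": the same for the moment, N m; "grip_width": opening from 0.0 (shut) to 1.0 (fully open).
Only numpy, scipy, OpenCV 4.12 (cv2) and the standard library are available. Lean on these libraries where they do the work, as an engineer would, in place of code of your own. Each camera call takes 0.05 s, during which the arm holds its last target.

TASK

Take the tapered plug with the blue wing out of the wooden stand and put it into the bore of the aluminium stopcock with its wing along the red marks. Then press it down while turning it, working it back and forth as needed, until its collar is fully home on the stopcock and its wing points along the green marks, and let go so that it stays wedged by itself. Be gentle: never push on it with more than about 20 N, and leave the other things on the bench alone.

Things in the scene. Friction and masses are not known exactly. Their poses are not given: they have to be found in the camera images.
- plug_wing (a point): Middle of the wing of the loose blue-winged plug (90 g, 79 mm tall, upright). The wing is a flat blue paddle, 40 mm long (along x), 10 mm thick (y), 34 mm tall; it looks the same after half a turn. z is up along the plug's axis. Below this point: 17 mm to the top of the collar, 22 mm to its underside, 62 mm to the tip.
- plug_tip (a point): Centre of the plug's lower end. Brass cone: 40 mm long, 10 mm wide here, 24 mm at the top (10 degrees a side). Above it a brass collar 36 mm wide, 5 mm thick, then the wing. At the start the cone hangs in a 28 mm hole of the stand, its collar resting on the stand's top 48 mm above the bench; it lifts straight out.
- valve_red (a point): Centre of the bore's mouth (29 mm wide) on the level top face of the stopcock's round aluminium head, 68 mm wide, 85 mm above the bench. x runs along the two red marks on opposite sides of the bore, z up. The plug is home when its collar's underside lies on this face (plug_wing 22 mm above this point); there the force rises steeply.
- valve_green (a point): The same point; its x runs along the two green marks, 60 degrees clockwise (seen from above) from the red ones. Below the head the fixed base has copper pipe stubs on both sides, square to the red marks, 86 mm long from the axis, at 23 mm above the bench.
- seat_mid (a point): On the bore's axis, 19 mm below the mouth: middle of a tapered seat of four springy jaws. The cone enters freely until the collar is 12 mm above the top face, then wedges; force grows evenly with depth. Pushed straight home: 37 to 50 N, too much (over 24 N ruins it).
- seat_low (a point): On the axis, 36 mm below the mouth: foot of the seat. While the plug turns, friction acts sideways and about 13 N takes it home: turn a lot per millimetre of descent (4 mm of rim travel to 1 mm of descent, at 8 mm radius). Turning takes up to 0.3 N m. Friction keeps the plug where it is left.
- spare: Another plug of the same size, with a yellow wing and steel cone, in the stand's other hole, 84 mm from the blue one; leave it alone. Origin at its tip, z up.
- stand_hole0 (a point): Mouth of one of the two holes (28 mm wide) in the fixed wooden stand: a block 75 mm by 160 mm (y, along the row of holes) by 48 mm high. This hole lies 42 mm from its middle towards -y.
- meter: Orange multimeter lying flat, 140 x 75 x 42 mm, origin under its centre; leave alone.
- driver: Screwdriver with green handle, 190 mm, lying along its x; leave alone.
- flux: Amber jar with black lid, 48 mm wide, 65 mm tall, origin under its centre; leave alone.
- spool: Grey spool, 54 mm wide, 48 mm tall, origin under its centre; leave alone.
- board: Green circuit board lying flat, 110 x 75 x 15 mm, origin under its centre; leave alone.
- mug: Blue mug, 80 mm wide, 90 mm tall, origin under its centre; leave alone.
- bin: Blue open parts bin, 120 x 100 x 50 mm, origin under its centre; leave alone.
- valve_head (a joint): How far the round head has sunk on its spring mount, in m: 0 unloaded, 1 mm for every 12 N of downward push; 24 N (2 mm) is the most it bears. The head does not turn or move sideways.
Mind the look-alikes: they are no part of the job. What is shaped like the part that bears valve_red but yellow is not meant.

How it is judged:
On the way:
1. the blue-winged plug is upright in the bore, its cone at least 20 mm deep, with its wing along the red marks (within 17 degrees) (horizontal distance between plug_wing and valve_red below 0.006 m and z of plug_wing in the frame of valve_red below 0.042 m and angle between plug_wing's own z axis and vertical below 0.2 rad and angle between the x axis of plug_wing and the x axis of valve_red, either way round below 0.3 rad), for 0.2 s.
At the end, for the whole second after the job is handed in: The blue-winged plug sits in the stopcock's bore, upright (within 6 degrees), its collar no more than 1.7 mm above the top face, its wing along the green marks (within 12 degrees), released and staying there by itself (z of plug_wing in the frame of valve_red below 0.0237 m and horizontal distance between plug_wing and valve_red below 0.004 m and angle between plug_wing's own z axis and vertical below 0.1 rad and angle between the x axis of plug_wing and the x axis of valve_green, either way round below 0.21 rad); the robot touches nothing.
It fails at once if the plug is pushed down on the stopcock with more than 24 N (its sprung head sinks more than 2 mm) (value of joint valve_head above 0.002 m).
It fails at once if the yellow-winged plug is lifted or shifted by more than 15 mm (distance of spare from where it was at the start of the episode above 0.015 m).
It fails at once if another thing on the bench is pushed more than 20 mm (distance of any of meter, driver, flux, spool, board, mug, bin from where it was at the start of the episode above 0.02 m).
It also fails if it takes over 64 s, if anything falls off the work surface, if the arm or the gripper's body presses on something with over 40 N, if the wrist force passes 120 N, or if a joint passes its speed limit or range.

## Working session

There is one attempt and no reset: what is moved stays moved. The work goes in short steps, Python scripts to look and compute and a tool call to move; the robot and the scene stay as the last step left them, time stands still between calls to the robot, and variables do not carry over. Pictures are saved under pics/ and viewed, and the job is handed in when it is done.

Besides the shell and the picture viewer there is one more tool, called after "Emit:" as name(argument=value, ...), one argument or row to a line, values as JSON. apply_moves: Moves the arm, as the interface text tells. Its arguments: {"type":"object","properties":{"series":{"type":"array","items":{"type":"array"}}},"required":["series"]}

```bash
mkdir -p pics; python3 - <<'E'
from workcell import arm, viewer
import cv2
s=arm.state();print(s)
for n in ["side","top"]:
    p=viewer.get_image(n);cv2.imwrite(f"pics/{n}0.png",p["img"])
    for l in ["plug_wing","plug_tip","valve_red","valve_green","spare","stand_hole0"]:
        print(n,l,[(r["centre"],r["p"]) for r in viewer.tip_of(p,l)])
    print(p["K"],p["R"],p["t"])
E
```

```text
{'clock': 0.0, 'joints': array([ 1.17598873e+00,  4.23811035e-01,  1.63070527e+00, -6.24504523e-07,
        1.08859421e+00, -1.89909661e-02]), 'qd': array([-0.00106764, -0.00112274, -0.00028017,  0.00055551,  0.00187123,
       -0.00268165]), 'joint_torque': array([-3.65032385e-03, -5.57394147e+01, -2.81736767e+01, -2.99111898e-04,
        7.48543331e-03,  2.07354952e-05]), 'ee_pos': array([0.22913946, 0.5808475 , 0.20545833]), 'tool_rot': array([ 1.86804244e-01,  9.82396864e-01, -7.42802941e-04, -1.55633995e-04]), 'wrist_force': array([ 0.32226123,  0.84779311, -0.11668213]), 'moment': array([ 0.03466347,  0.02991646, -0.01107794]), 'grip_width': 1.0028721652320074}
side plug_wing [([0.521, -0.245, 0.0697], 0.58), ([0.3272, -0.3308, 0.003], 0.19)]
side plug_tip [([0.5175, -0.2429, 0.0053], 0.67)]
side valve_red [([0.5777, 0.1425, 0.085], 0.98), ([0.4065, 0.1346, 0.0816], 0.89), ([0.3562, -0.0712, 0.0897], 0.81), ([0.3392, 0.3775, 0.0005], 0.57)]
side valve_green [([0.3536, -0.0683, 0.0809], 0.96), ([0.412, 0.1407, 0.0853], 0.83)]
side spare [([0.537, -0.158, 0.0042], 0.5), ([0.3381,
[... 409 characters left out ...]
0.5108, -0.2385, 0.0718], 0.66), ([0.7062, 0.263, -0.002], 0.62)]
top plug_tip []
top valve_red [([0.5743, 0.1423, 0.0861], 0.77), ([0.4127, 0.1405, 0.0871], 0.71), ([0.3575, -0.0666, 0.0862], 0.58)]
top valve_green [([0.3552, -0.0674, 0.0863], 0.94), ([0.4095, 0.1365, 0.0807], 0.93), ([0.5752, 0.1384, 0.0833], 0.79)]
top spare [([0.5421, -0.1608, 0.0107], 0.66)]
top stand_hole0 [([0.5216, -0.2395, 0.0458], 0.94)]
[[480.71724021   0.         270.41193762]
 [  0.         480.71724021 206.57827496]
 [  0.           0.           1.        ]] [[-0.00857284 -0.99986559  0.01397546]
 [-0.99499878  0.00713853 -0.09963163]
 [ 0.09951847 -0.01475969 -0.99492624]] [-0.00433267  0.55452692  1.48911165]
```

View pics/side0.png

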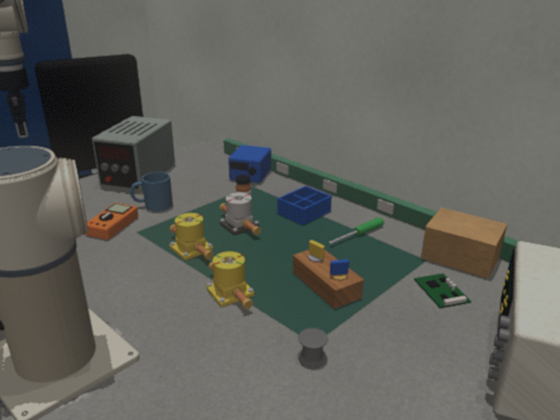

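View pics/top0.png

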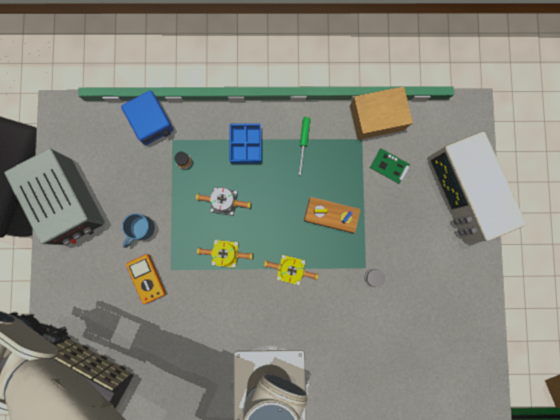

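The side view shows the aluminium valve at (238,210), between the yellow look-alikes, and the blue wing at (340,268). In the top view the valve is at (222,200), the blue plug at (347,217) and the spare at (320,211). I'll zoom in on both next.

```bash
python3 - <<'E'
import cv2,numpy as np
t=cv2.imread("pics/top0.png");s=cv2.imread("pics/side0.png")
def c(i,x,y,h=25,k=7):return cv2.resize(i[y-h:y+h,x-h:x+h],None,fx=k,fy=k,interpolation=cv2.INTER_CUBIC)
a=np.hstack([c(t,222,200,28,7),c(t,335,214,28,7)]);b=np.hstack([c(s,238,205,28,7),c(s,330,270,28,7)])
cv2.imwrite("pics/z0.png",cv2.resize(np.vstack([a,b]),(600,600)))
E
```

```text
(no output)
```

View pics/z0.png

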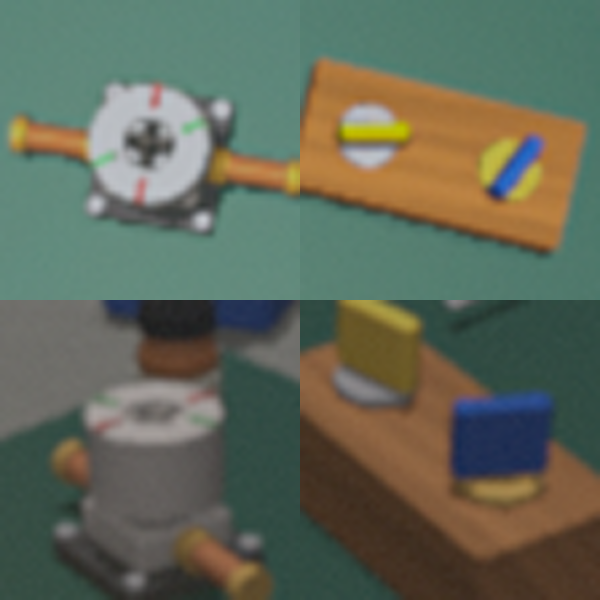

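```bash
cat > h.py <<'E'
from workcell import arm, viewer
import cv2,numpy as np
from scipy.spatial.transform import Rotation as Ro
def go(target,wing=None):
    s=arm.state();R=Ro.from_quat(s["tool_rot"])
    d=R.inv().apply(np.array(target)-s["ee_pos"])*1000
    x=R.as_matrix()[:,0];yaw=np.degrees(np.arctan2(x[1],x[0]))
    print("t",s["clock"],"pos",s["ee_pos"].round(4),"yaw",round(yaw,2),"z",R.as_matrix()[:,2].round(4))
    print("shift mm",d.round(1))
    if wing is not None:
        e=(wing-yaw+90)%180-90
        print("rz deg",round(-e,2),"j6",s["joints"][5].round(3))
    print("F",s["wrist_force"].round(2),"M",s["moment"].round(3),"grip",round(s["grip_width"],3))
def wrist(name):
    s=arm.state();p=viewer.get_image("wrist")
    cv2.imwrite(f"pics/{name}.png",p["img"]);return s,p
def ray(s,p,uv):  # world ray origin, direction
    K=p["K"];x=(uv[0]-K[0,2]);y=(uv[1]-K[1,2]);r=np.hypot(x,y);th=r/K[0,0]
    d=np.array([np.sin(th)*x/max(r,1e-9),np.sin(th)*y/max(r,1e-9),np.cos(th)])
    H=p["hand_eye"];R=Ro.from_quat(s["tool_rot"])
    return R.apply(H[:3,3])+s["ee_pos"],R.apply(H[:3,:3]@d)
def atz(s,p,uv,z):
    o,d=ray(s,p,uv);return o+d*(z-o[2])/d[2]
E
python3 -c "
from h import *
go([0.54,0.14,0.25],-10)"
```

```text
t 0.7 pos [0.2294 0.5814 0.2063] yaw 158.47 z [ 0.e+00  1.e-04 -1.e+00]
shift mm [-451.  -296.6  -43.8]
rz deg -11.53 j6 -0.019
F [ 0.36 -1.31  0.87] M [ 0.006 -0.053  0.004] grip 1.0
```

Emit:
apply_moves(
  series=[
    [120, [-36, -24, -6], [0, 0, 0]],
    [120, [-38, -25, -6], [0, 0, 0]],
    [120, [-38, -25, -6], [0, 0, 0]],
    [120, [-38, -25, -6], [0, 0, 0]],
    [120, [-38, -25, -6], [0, 0, 0]],
    [120, [-38, -25, -6], [0, 0, 0]],
    [120, [-38, -25, -6], [0, 0, 0]],
    [120, [-38, -25, -2], [0, 0, 0]],
  ],
)

```text
clock: 1.5
ee_pos: [0.4384, 0.2841, 0.2512]
tool_rot: [0.187, 0.982, 0.001, 0.001]
wrist_force: [1.3, 0.8, 0.4]
grip_width: 0.528
```

Emit:
apply_moves(
  series=[
    [120, [-38, -25, 0], [0, 0, 0]],
    [120, [-38, -25, 0], [0, 0, 0]],
    [120, [-38, -25, 0], [0, 0, 0]],
    [120, [-34, -22, 0], [0, 0, 0]],
    [120, [0, 0, 0], [0, 0, -6]],
    [120, [0, 0, 0], [0, 0, -5.5]],
    [120, [0, 0, 0], [0, 0, 0]],
  ],
)

```text
clock: 2.2
ee_pos: [0.5395, 0.1404, 0.2502]
tool_rot: [0.087, 0.996, 0.0, -0.0]
wrist_force: [-0.6, 0.7, -0.4]
grip_width: 0.53
```

```bash
python3 -c "
from h import *
go([0.54,0.14,0.25],-10)
s,p=wrist('w1');print(p['K'],p['hand_eye'])
for l in ['valve_red','valve_green']: print(l,[(r['centre'],r['p']) for r in viewer.tip_of(p,l)])
"
```

```text
t 2.2 pos [0.5395 0.1404 0.2502] yaw 169.96 z [-0.  0. -1.]
shift mm [-0.6 -0.3  0.2]
rz deg -0.04 j6 -1.162
F [-0.56  0.66 -0.43] M [ 0.033 -0.026 -0.042] grip 0.53
[[325.1922621    0.         282.5526933 ]
 [  0.         325.1922621  215.71802817]
 [  0.           0.           1.        ]] [[ 5.34919432e-04 -9.55216207e-01 -2.95908283e-01  7.46706349e-02]
 [ 9.99999372e-01  8.02481506e-04 -7.82756881e-04 -7.16342515e-04]
 [ 9.85162983e-04 -2.95907678e-01  9.55216036e-01 -1.68360631e-01]
 [ 0.00000000e+00  0.00000000e+00  0.00000000e+00  1.00000000e+00]]
valve_red [([0.3585, -0.0716, 0.0865], 0.89), ([0.5798, 0.1459, 0.0837], 0.78), ([0.4095, 0.1406, 0.0845], 0.67), ([0.5758, 0.1361, 0.0652], 0.39)]
valve_green [([0.4096, 0.1354, 0.0866], 0.93), ([0.5777, 0.1427, 0.0858], 0.92), ([0.3602, -0.0675, 0.0864], 0.68), ([0.6882, -0.3961, -0.0008], 0.43), ([0.7595, 0.0748, -0.0022], 0.36)]
```

View pics/w1.png

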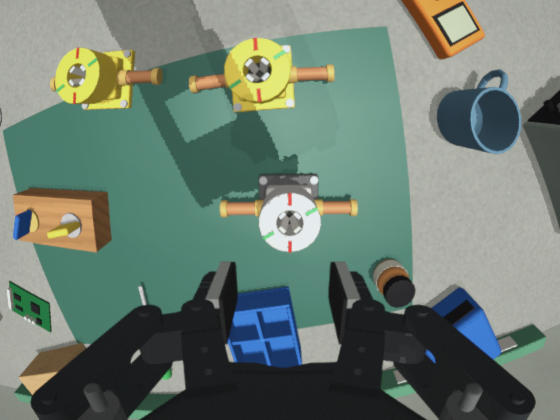

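The wrist view shows the aluminium head centred near (290,222). Its red marks run up and down at (290,200) and (290,246), and the green ones are at (272,234) and (308,211). I'll measure these.

```bash
cat >> h.py <<'E'
def valve(s,p,u0,rad=60):
    im=p["img"].astype(int);b,g,r=im[...,0],im[...,1],im[...,2]
    yy,xx=np.mgrid[:420,:560];near=np.hypot(xx-u0[0],yy-u0[1])<rad
    P=lambda m:np.array([atz(s,p,(x,y),0.085)[:2] for y,x in zip(*np.nonzero(m&near))])
    red=P((r-g>60)&(r-b>60)&(abs(g-b)<50)&(r>140)); grn=P((g-r>45)&(g-b>25)&(g>120))
    c0=atz(s,p,u0,0.085)[:2]
    out={}
    for n,A in(("red",red),("green",grn)):
        A=A[np.hypot(*(A-c0).T)<0.037]
        A=A[np.hypot(*(A-c0).T)>0.012]
        d=A-c0;a2=np.arctan2(d[:,1],d[:,0]);
        m=np.angle(np.mean(np.exp(2j*a2)))/2;u=np.array([np.cos(m),np.sin(m)])
        A1,A2=A[d@u>0].mean(0),A[d@u<0].mean(0);e=A1-A2
        out[n]=((A1+A2)/2,np.degrees(np.arctan2(e[1],e[0])),np.hypot(*e),len(A))
        print(n,out[n])
    return out
E
python3 - <<'E'
from h import *
s,p=wrist('w2')
valve(s,p,(290,222),40)
g=cv2.cvtColor(p["img"],cv2.COLOR_BGR2HSV)
m=((g[...,1]<30)&(g[...,2]>150)).astype(np.uint8)
yy,xx=np.mgrid[:420,:560];m[np.hypot(xx-290,yy-222)>45]=0
c=max(cv2.findContours(m,0,1)[0],key=cv2.contourArea);h=cv2.convexHull(c)[:,0]
P=np.array([atz(s,p,q,0.085)[:2] for q in h.astype(float)])
e=cv2.fitEllipse((P*1e4).astype(np.float32));print("ellipse",np.array(e[0])/1e4,np.array(e[1])/1e4)
cv2.imwrite("pics/z1.png",cv2.resize(p["img"][170:275,235:345],None,fx=5,fy=5,interpolation=cv2.INTER_CUBIC))
E
```

```text
red (array([0.57725135, 0.14014657]), np.float64(-9.272035491298466), np.float64(0.05490470670991163), 83)
green (array([0.5773192 , 0.14006242]), np.float64(-69.23693001811019), np.float64(0.05426211546792804), 89)
ellipse [0.57667227 0.14028499] [0.0670655  0.06735585]
```

View pics/z1.png

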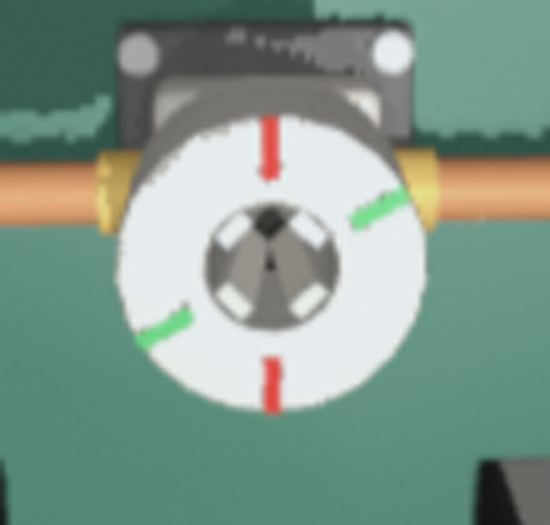

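The red and green fits agree: valve centre (0.577,0.140), red at −9.2°, green at −69.2°. The fitted head diameter is 67 mm against a nominal 68. Next I'll go to the plug.

```bash
python3 -c "
from h import *
go([0.49,-0.22,0.22],-38)"
```

```text
t 2.4 pos [0.5392 0.1412 0.2503] yaw 169.89 z [ 1.e-04  0.e+00 -1.e+00]
shift mm [ -15.  -364.2   30.3]
rz deg 27.89 j6 -1.16
F [0.45 0.52 0.37] M [ 0.043 -0.041  0.031] grip 0.527
```

Emit:
apply_moves(
  series=[
    [120, [-1, -36, 0], [0, 0, 0]],
    [120, [-2, -41, 0], [0, 0, 0]],
    [120, [-2, -41, 0], [0, 0, 0]],
    [120, [-2, -41, 5], [0, 0, 0]],
    [120, [-2, -41, 5], [0, 0, 0]],
    [120, [-2, -41, 5], [0, 0, 0]],
    [120, [-2, -41, 5], [0, 0, 0]],
    [120, [-1, -41, 5], [0, 0, 0]],
  ],
)

```text
clock: 3.2
ee_pos: [0.4967, -0.1809, 0.2253]
tool_rot: [0.088, 0.996, -0.0, 0.0]
wrist_force: [0.4, 0.0, -0.7]
grip_width: 0.531
```

Emit:
apply_moves(
  series=[
    [120, [-1, -41, 5], [0, 0, 0]],
    [120, [0, 0, 0], [0, 0, 7]],
    [120, [0, 0, 0], [0, 0, 7]],
    [120, [0, 0, 0], [0, 0, 7]],
    [120, [0, 0, 0], [0, 0, 7]],
    [120, [0, 0, 0], [0, 0, 0]],
  ],
)

```text
clock: 3.8
ee_pos: [0.4908, -0.2199, 0.2203]
tool_rot: [0.327, 0.945, -0.0, 0.0]
wrist_force: [-0.8, -0.8, -1.5]
grip_width: 0.531
```

```bash
python3 -c "
from h import *
go([0.515,-0.24,0.12],-38)
s,p=wrist('w3')
for l in ['plug_wing','spare','stand_hole0']: print(l,[(r['centre'],r['p']) for r in viewer.tip_of(p,l)])
"
```

```text
t 3.8 pos [ 0.4908 -0.2199  0.2203] yaw 141.87 z [ 2.e-04 -1.e-04 -1.e+00]
shift mm [-31.4  -0.9 100.3]
rz deg -0.13 j6 -1.349
F [-0.85 -0.84 -1.46] M [-0.096 -0.056  0.039] grip 0.531
plug_wing [([0.5173, -0.2389, 0.0701], 0.74)]
spare [([0.5377, -0.158, 0.0064], 0.68)]
stand_hole0 [([0.5148, -0.2444, 0.0503], 0.69), ([0.5761, 0.1362, 0.0625], 0.19)]
```

View pics/w3.png

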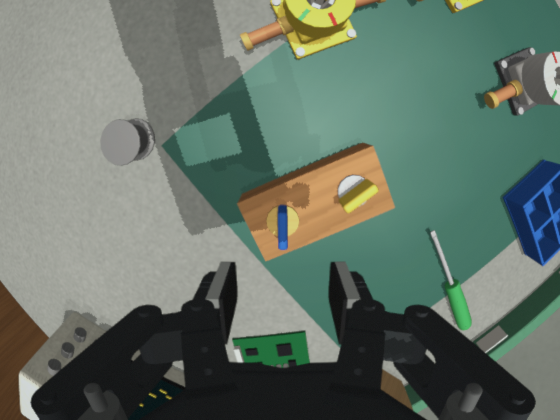

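The wrist view shows the blue wing at (283,228), nearly vertical between the jaw lines, with the spare at (357,195). I'll fit the wing and collar at their known heights.

```bash
python3 - <<'E'
from h import *
s,p=wrist('w4');im=p["img"]
cv2.imwrite("pics/z2.png",cv2.resize(im[190:265,240:325],None,fx=7,fy=7,interpolation=cv2.INTER_NEAREST))
g=cv2.cvtColor(im,cv2.COLOR_BGR2HSV)
yy,xx=np.mgrid[:420,:560];near=np.hypot(xx-283,yy-228)<35
blue=(g[...,0]>100)&(g[...,0]<130)&(g[...,1]>120)&near
print("V",np.percentile(g[...,2][blue],[5,25,50,75,95]))
for nm,m in (("all",blue),("bright",blue&(g[...,2]>np.percentile(g[...,2][blue],95)*.8))):
    P=np.array([atz(s,p,(x,y),0.087)[:2] for y,x in zip(*np.nonzero(m))])
    r=cv2.minAreaRect((P*1e4).astype(np.float32));c=P.mean(0);w,v=np.linalg.eigh(np.cov(P.T));v=v[:,1]
    print(nm,len(P),c,np.degrees(np.arctan2(v[1],v[0])),np.array(r[0])/1e4,np.array(r[1])/1e4)
col=(g[...,0]>18)&(g[...,0]<32)&(g[...,1]>90)&(g[...,2]>150)&near
m=(col).astype(np.uint8);n,l,st,ce=cv2.connectedComponentsWithStats(m);print(st,ce)
c=np.array(list(zip(*np.nonzero(m)))).astype(np.float32)[:,::-1]
h=cv2.convexHull(c)[:,0];P=np.array([atz(s,p,q,0.053)[:2] for q in h])
e=cv2.fitEllipse((P*1e4).astype(np.float32));print("collar",np.array(e[0])/1e4,np.array(e[1])/1e4)
E
```

```text
V [ 92.   133.   150.   152.   202.75]
all 366 [ 0.51500324 -0.23987893] 142.97761204923694 [ 0.51528354 -0.24029736] [0.00793705 0.04489304]
bright 65 [ 0.52991077 -0.25078521] 123.9586140534007 [ 0.52946738 -0.25068196] [0.00703879 0.00974733]
[[     0      0    560    420 234716]
 [   266    207     11     29    221]
 [   287    206     12     30    254]
 [   314    241      1      1      1]
 [   309    243      1      1      1]
 [   304    245      1      1      1]
 [   299    247      1      1      1]
 [   294    249      1      1      1]
 [   289    251      1      1      1]
 [   284    253      1      1      1]
 [   279    255      1      1      1]
 [   274    257      1      1      1]] [[279.49265069 209.47572811]
 [272.16742081 220.95475113]
 [292.15748031 220.56299213]
 [314.         241.        ]
 [309.         243.        ]
 [304.         245.        ]
 [299.         247.        ]
 [294.         249.        ]
 [289.         251.        ]
 [284.         253.        ]
 [279.         255.        ]
 [274.         257.        ]]
collar [ 0.54567339 -0.25052314] [0.04928259 0.09348217]
```

View pics/z2.png

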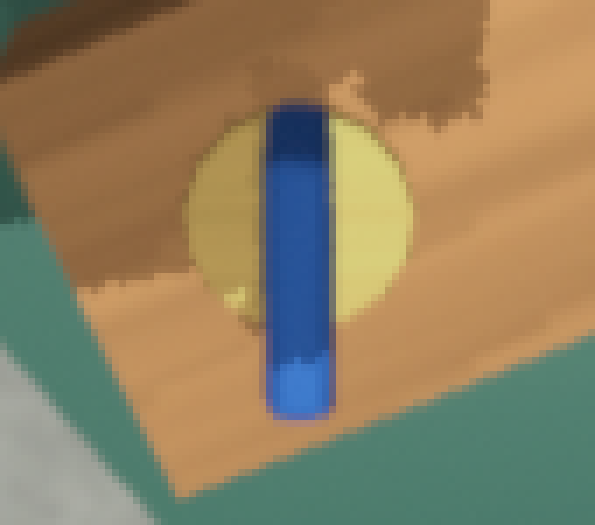

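```bash
python3 - <<'E'
from h import *
s,p=wrist('w5')
f=lambda x,y,z:atz(s,p,(240+x/7-.5,190+y/7-.5),z).round(4)
print("top",f(299,288,.087),"ends",f(296,160,.087),f(301,417,.087),"collar",f(299,218.5,.053),"collar lr",f(184,218,.053),f(413,218,.053))
a,b=f(296,160,.087),f(301,417,.087);print(np.hypot(*(a-b)[:2]),np.degrees(np.arctan2(*(a-b)[1::-1])))
c=(f(299,288,.087)+f(299,218.5,.053))/2;print(c)
go([c[0],c[1],0.12],-38)
E
```

```text
top [ 0.5176 -0.2418  0.087 ] ends [ 0.5025 -0.2306  0.087 ] [ 0.5333 -0.2538  0.087 ] collar [ 0.5182 -0.2424  0.053 ] collar lr [ 0.5072 -0.2564  0.053 ] [ 0.529  -0.2284  0.053 ]
0.03856008298746262 143.01123161285602
[ 0.5179 -0.2421  0.07  ]
t 4.1 pos [ 0.4907 -0.22    0.2202] yaw 142.05 z [ 0. -0. -1.]
shift mm [-35.   -0.7 100.2]
rz deg 0.05 j6 -1.352
F [ 0.57 -0.14 -0.94] M [ 0.037  0.04  -0.009] grip 0.531
```

The plug is at (0.518,−0.242) with the wing at −37°. The wing-top and collar fits agree, and the collar width comes out at 36 mm as specified. I'll descend to a TCP height of about 0.058.

Emit:
apply_moves(
  series=[
    [120, [-35, -0.7, 0], [0, 0, -1]],
    [120, [0, 0, 40], [0, 0, 0]],
    [120, [0, 0, 40], [0, 0, 0]],
    [120, [0, 0, 30], [0, 0, 0]],
    [120, [0, 0, 30], [0, 0, 0]],
    [120, [0, 0, 22], [0, 0, 0]],
    [120, [0, 0, 0], [0, 0, 0]],
  ],
)

```text
clock: 4.8
ee_pos: [0.5157, -0.2412, 0.0553]
tool_rot: [0.317, 0.948, 0.0, -0.003]
wrist_force: [-0.3, 0.9, 0.5]
grip_width: 0.526
```

```bash
python3 -c "
from h import *
go([0.518,-0.242,0.058],-37)
s,p=wrist('w6')
"
```

```text
t 4.8 pos [ 0.5157 -0.2412  0.0553] yaw 143.01 z [-0.0052  0.0026 -1.    ]
shift mm [-2.3  0.8 -2.7]
rz deg 0.01 j6 -1.384
F [-0.32  0.93  0.5 ] M [-0.029  0.007 -0.015] grip 0.526
```

View pics/w6.png

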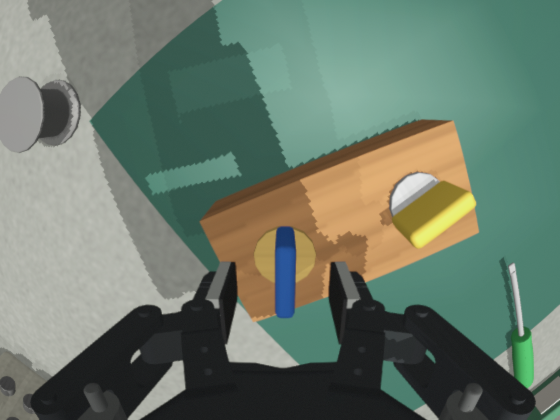

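The wing at (286,270) is centred between the pads at (232,300) and (340,300), and the fingers are clear of the spare. I'll let it settle, then close.

Emit:
apply_moves(
  series=[
    [120, [0, 0, -2], [0, 0, 0]],
    [120, [0, 0, 0], [0, 0, 0]],
  ],
)

```text
clock: 5.05
ee_pos: [0.5191, -0.2429, 0.062]
tool_rot: [0.317, 0.948, -0.0, 0.002]
wrist_force: [-0.8, 0.5, 0.6]
grip_width: 0.528
```

```bash
python3 -c "
from h import *
go([0.518,-0.242,0.058],-37)
"
```

```text
t 5.05 pos [ 0.5191 -0.2429  0.062 ] yaw 142.98 z [ 0.0028 -0.0014 -1.    ]
shift mm [1.4 0.  4. ]
rz deg -0.02 j6 -1.383
F [-0.85  0.46  0.64] M [-0.008  0.02  -0.049] grip 0.528
```

Emit:
apply_moves(
  series=[
    [120, [0, 0, 0], [0, 0, 0]],
    [120, [0, 0, 0], [0, 0, 0]],
    [120, [0, 0, 0], [0, 0, 0]],
  ],
)

```text
clock: 5.35
ee_pos: [0.5181, -0.2424, 0.0608]
tool_rot: [0.318, 0.948, -0.0, 0.0]
wrist_force: [0.8, -0.3, 0.7]
grip_width: 0.532
```

```bash
python3 -c "
from h import *
go([0.518,-0.242,0.058],-37)
"
```

```text
t 5.35 pos [ 0.5181 -0.2424  0.0608] yaw 142.97 z [ 8.e-04 -4.e-04 -1.e+00]
shift mm [0.3 0.3 2.8]
rz deg -0.03 j6 -1.383
F [ 0.76 -0.3   0.72] M [-0.018  0.029 -0.021] grip 0.532
```

Emit:
apply_moves(
  series=[
    [120, [0, 0, 1.5], [0, 0, 0]],
    [120, [0, 0, 1.5], [0, 0, 0]],
    [180, [0, 0, 0], [0, 0, 0]],
    [255, [0, 0, 0], [0, 0, 0]],
    [255, [0, 0, 0], [0, 0, 0]],
    [255, [0, 0, 0], [0, 0, 0]],
    [255, [0, 0, 0], [0, 0, 0]],
    [255, [0, 0, 0], [0, 0, 0]],
  ],
)

```text
clock: 6.15
ee_pos: [0.5179, -0.2423, 0.0573]
tool_rot: [0.318, 0.948, 0.0, 0.0]
wrist_force: [0.1, 0.2, 0.9]
grip_width: 0.089
```

```bash
python3 -c "
from h import *
go([0.518,-0.242,0.058],-37)
"
```

```text
t 6.15 pos [ 0.5179 -0.2423  0.0573] yaw 142.97 z [ 1.e-04 -0.e+00 -1.e+00]
shift mm [ 0.1  0.3 -0.7]
rz deg -0.03 j6 -1.383
F [0.12 0.24 0.87] M [ 0.083 -0.102 -0.048] grip 0.089
```

Emit:
apply_moves(
  series=[
    [255, [0, 0, -10], [0, 0, 0]],
    [255, [0, 0, -25], [0, 0, 0]],
    [255, [0, 0, -35], [0, 0, 0]],
    [255, [0, 0, -35], [0, 0, 0]],
    [255, [0, 0, -15], [0, 0, 0]],
    [255, [0, 0, 0], [0, 0, 0]],
    [255, [0, 0, 0], [0, 0, 0]],
  ],
)

```text
clock: 6.85
ee_pos: [0.5175, -0.2422, 0.1772]
tool_rot: [0.318, 0.948, -0.0, 0.0]
wrist_force: [0.6, 0.4, -0.9]
grip_width: 0.088
```

```bash
python3 -c "
from h import *
go([0.577,0.140,0.18],-9.2)
s,p=wrist('w7')
"
```

```text
t 6.85 pos [ 0.5175 -0.2422  0.1772] yaw 142.97 z [ 1.e-04 -1.e-04 -1.e+00]
shift mm [182.7 340.9  -2.8]
rz deg -27.83 j6 -1.383
F [ 0.59  0.39 -0.86] M [-0.029  0.064 -0.006] grip 0.088
```

View pics/w7.png

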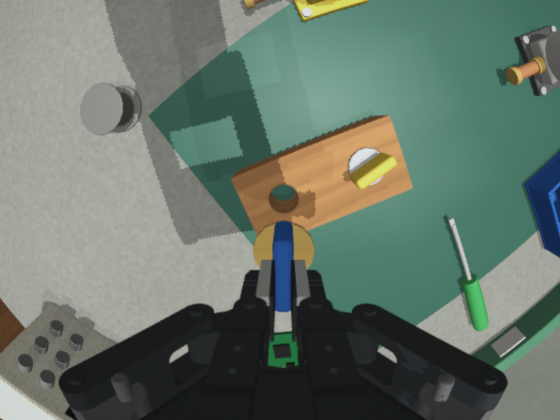

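The plug is held upright at (284,255) and the empty hole shows at (283,198). I'll carry it to the valve.

Emit:
apply_moves(
  series=[
    [255, [10, 18.9, -3], [0, 0, 0]],
    [255, [20, 37.9, 0], [0, 0, 0]],
    [255, [20, 37.9, 0], [0, 0, 0]],
    [255, [20, 37.9, 0], [0, 0, 0]],
    [255, [20, 37.9, 0], [0, 0, 0]],
    [255, [20, 37.9, 0], [0, 0, 0]],
    [255, [20, 37.9, 0], [0, 0, 0]],
    [255, [20, 37.9, 0], [0, 0, 0]],
  ],
)

```text
clock: 7.7
ee_pos: [0.5682, 0.0766, 0.1785]
tool_rot: [0.318, 0.948, -0.001, -0.001]
wrist_force: [0.2, -1.2, -1.8]
grip_width: 0.088
```

Emit:
apply_moves(
  series=[
    [255, [20, 37.9, 0], [0, 0, 0]],
    [255, [10, 17, 0], [0, 0, 0]],
    [255, [0, 0, 0], [0, 0, -7]],
    [255, [0, 0, 0], [0, 0, -7]],
    [255, [0, 0, 0], [0, 0, -7]],
    [255, [0, 0, 0], [0, 0, -7]],
    [255, [0, 0, 0], [0, 0, 0]],
    [255, [0, 0, 0], [0, 0, 0]],
  ],
)

```text
clock: 8.5
ee_pos: [0.5776, 0.1366, 0.179]
tool_rot: [0.08, 0.997, -0.0, -0.001]
wrist_force: [0.4, -0.2, -1.3]
grip_width: 0.09
```

```bash
python3 -c "
from h import *
go([0.577,0.140,0.18],-9.2)
s,p=wrist('w8')
q=viewer.get_image('side');cv2.imwrite('pics/s8.png',cv2.resize(q['img'][130:260,170:310],None,fx=5,fy=4.6))
"
```

```text
t 8.5 pos [0.5776 0.1366 0.179 ] yaw 170.78 z [-2.2e-03 -5.0e-04 -1.0e+00]
shift mm [ 1.2  3.2 -1. ]
rz deg -0.02 j6 -1.198
F [ 0.45 -0.15 -1.27] M [-0.024 -0.022  0.048] grip 0.09
```

View pics/w8.png

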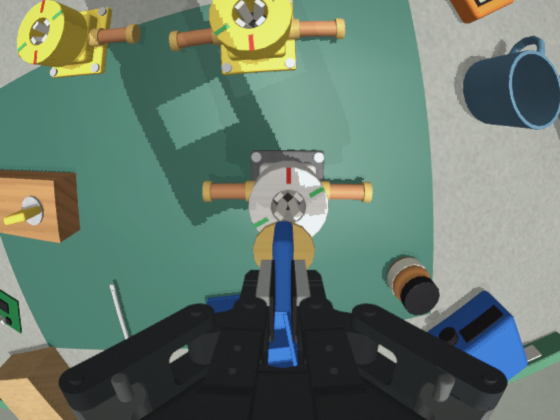

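View pics/s8.png

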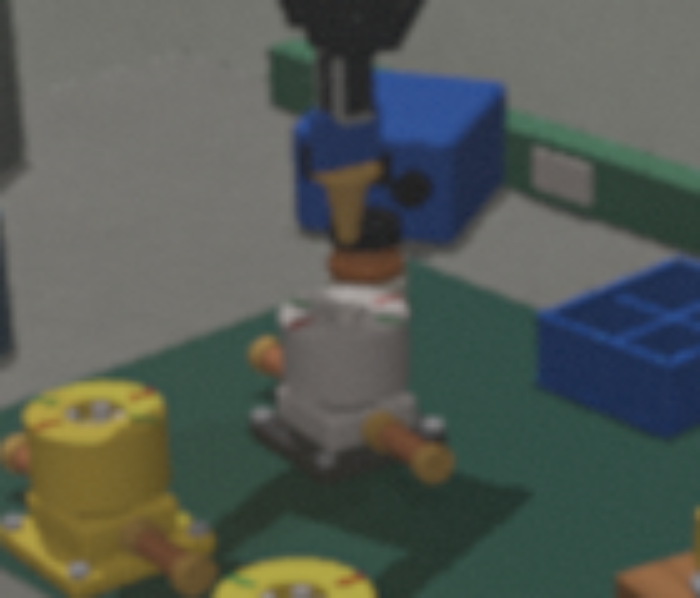

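The plug hangs above the bore, about 3 mm off in y. I'll correct that and descend.

Emit:
apply_moves(
  series=[
    [255, [1.2, 3.2, 0], [0, 0, 0]],
    [255, [0, 0, 10], [0, 0, 0]],
    [255, [0, 0, 15], [0, 0, 0]],
    [255, [0, 0, 10], [0, 0, 0]],
    [255, [0, 0, 0], [0, 0, 0]],
    [255, [0, 0, 0], [0, 0, 0]],
    [255, [0, 0, 0], [0, 0, 0]],
  ],
)

```text
clock: 9.3
ee_pos: [0.578, 0.1402, 0.1455]
tool_rot: [0.079, 0.997, 0.0, 0.0]
wrist_force: [0.3, 0.1, -1.6]
grip_width: 0.09
```

```bash
python3 -c "
from h import *
go([0.577,0.140,0.11],-9.2)
s,p=wrist('w9')
"
```

```text
t 9.3 pos [0.578  0.1402 0.1455] yaw 170.96 z [ 5.e-04  1.e-04 -1.e+00]
shift mm [ 1.  -0.4 35.5]
rz deg 0.16 j6 -1.195
F [ 0.28  0.1  -1.56] M [-0.008 -0.036  0.014] grip 0.09
```

View pics/w9.png

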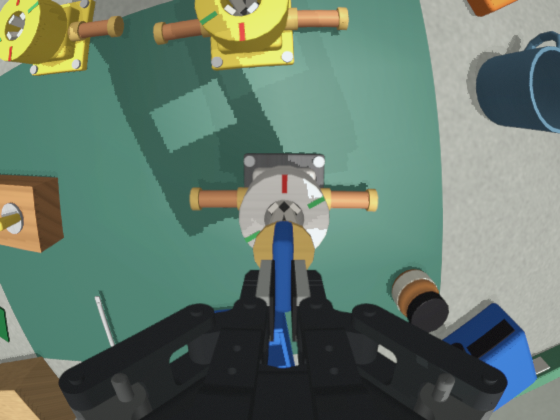

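The wing column (284) lines up with the red mark (285). I'll go down to a TCP height of 0.110.

Emit:
apply_moves(
  series=[
    [255, [1, -0.4, 8], [0, 0, 0]],
    [255, [0, 0, 10], [0, 0, 0]],
    [255, [0, 0, 8], [0, 0, 0]],
    [255, [0, 0, 5], [0, 0, 0]],
    [255, [0, 0, 4], [0, 0, 0]],
    [255, [0, 0, 0], [0, 0, 0]],
    [255, [0, 0, 0], [0, 0, 0]],
    [255, [0, 0, 0], [0, 0, 0]],
  ],
)

```text
clock: 10.15
ee_pos: [0.5769, 0.14, 0.1105]
tool_rot: [0.079, 0.997, 0.0, 0.0]
wrist_force: [0.3, 0.2, -0.4]
grip_width: 0.084
```

```bash
python3 -c "
from h import *
go([0.577,0.140,0.107],-9.2)
s,p=wrist('w10')
"
```

```text
t 10.15 pos [0.5769 0.14   0.1105] yaw 170.97 z [ 6.e-04  1.e-04 -1.e+00]
shift mm [-0.1 -0.   3.5]
rz deg 0.17 j6 -1.195
F [ 0.32  0.19 -0.44] M [-0.02  -0.002  0.04 ] grip 0.084
```

View pics/w10.png

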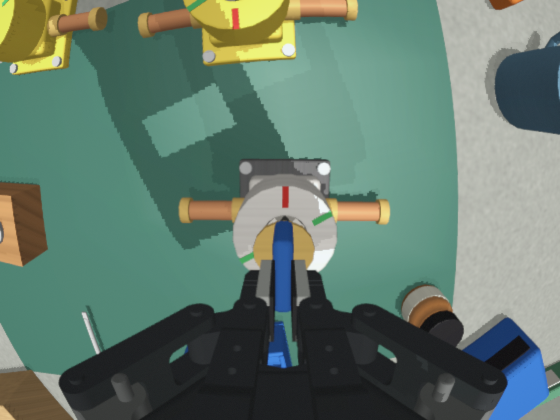

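Milestone pose is reached: wing about 38 mm above the mouth and aligned with red. Now I'll turn and press. I turn first and descend slowly, checking the force after each call.

Emit:
apply_moves(
  series=[
    [255, [0, 0, 1], [0, 0, 4]],
    [255, [0, 0, 1.3], [0, 0, 8]],
    [255, [0, 0, 1.2], [0, 0, 8]],
    [255, [0, 0, 0.5], [0, 0, 8]],
    [255, [0, 0, 0.25], [0, 0, 8]],
    [255, [0, 0, 0.25], [0, 0, 8]],
    [255, [0, 0, 0.25], [0, 0, 8]],
    [255, [0, 0, 0.25], [0, 0, 8]],
  ],
)

```text
clock: 11.0
ee_pos: [0.5765, 0.1401, 0.1055]
tool_rot: [0.569, 0.822, 0.0, -0.0]
wrist_force: [-0.1, 1.2, -0.6]
grip_width: 0.089
```

```bash
python3 -c "
from h import *
go([0.577,0.140,0.0943],-69.2)
"
```

```text
t 11.0 pos [0.5765 0.1401 0.1055] yaw 110.63 z [-1.e-04  3.e-04 -1.e+00]
shift mm [-0.3  0.4 11.2]
rz deg -0.17 j6 -0.142
F [-0.12  1.24 -0.61] M [0.201 0.234 0.04 ] grip 0.089
```

Emit:
apply_moves(
  series=[
    [255, [0, 0, 0], [0, 0, -6]],
    [255, [0, 0, 0.25], [0, 0, -8]],
    [255, [0, 0, 0.25], [0, 0, -8]],
    [255, [0, 0, 0.25], [0, 0, -8]],
    [255, [0, 0, 0.25], [0, 0, -8]],
    [255, [0, 0, 0.25], [0, 0, -8]],
    [255, [0, 0, 0.25], [0, 0, -8]],
    [255, [0, 0, 0.25], [0, 0, -8]],
  ],
)

```text
clock: 11.8
ee_pos: [0.5767, 0.1402, 0.1039]
tool_rot: [0.058, 0.998, 0.0, 0.0]
wrist_force: [-1.6, 1.1, 0.3]
grip_width: 0.084
```

```bash
python3 -c "
from h import *
go([0.577,0.140,0.0943],-69.2)
"
```

```text
t 11.8 pos [0.5767 0.1402 0.1039] yaw 173.29 z [ 4.e-04  4.e-04 -1.e+00]
shift mm [-0.3 -0.2  9.6]
rz deg 62.49 j6 -1.236
F [-1.57  1.08  0.3 ] M [ 0.175  0.159 -0.04 ] grip 0.084
```

Emit:
apply_moves(
  series=[
    [255, [0, 0, 0], [0, 0, 6]],
    [255, [0, 0, 0.3], [0, 0, 8.5]],
    [255, [0, 0, 0.3], [0, 0, 8.5]],
    [255, [0, 0, 0.3], [0, 0, 8.5]],
    [255, [0, 0, 0.3], [0, 0, 8.5]],
    [255, [0, 0, 0.3], [0, 0, 8.5]],
    [255, [0, 0, 0.3], [0, 0, 8.5]],
    [255, [0, 0, 0.3], [0, 0, 8.5]],
  ],
)

```text
clock: 12.6
ee_pos: [0.5767, 0.1403, 0.102]
tool_rot: [0.594, 0.804, 0.0, -0.0]
wrist_force: [-1.7, 1.6, 2.9]
grip_width: 0.083
```

```bash
python3 -c "
from h import *
go([0.577,0.140,0.0943],-69.2)
"
```

```text
t 12.6 pos [0.5767 0.1403 0.102 ] yaw 107.12 z [ 3.e-04  6.e-04 -1.e+00]
shift mm [-0.4  0.2  7.7]
rz deg -3.68 j6 -0.081
F [-1.73  1.62  2.91] M [0.233 0.374 0.051] grip 0.083
```

Emit:
apply_moves(
  series=[
    [255, [0, 0, 0], [0, 0, -6]],
    [255, [0, 0, 0.25], [0, 0, -8.5]],
    [255, [0, 0, 0.25], [0, 0, -8.5]],
    [255, [0, 0, 0.25], [0, 0, -8.5]],
    [255, [0, 0, 0.25], [0, 0, -8.5]],
    [255, [0, 0, 0.25], [0, 0, -8.5]],
    [255, [0, 0, 0.25], [0, 0, -8.5]],
    [255, [0, 0, 0.25], [0, 0, -8.5]],
  ],
)

```text
clock: 13.4
ee_pos: [0.577, 0.1403, 0.1006]
tool_rot: [0.058, 0.998, 0.0, 0.0]
wrist_force: [-2.2, 1.7, 3.9]
grip_width: 0.082
```

```bash
python3 -c "
from h import *
go([0.577,0.140,0.0943],-69.2)
wrist('w11')
"
```

```text
t 13.4 pos [0.577  0.1403 0.1006] yaw 173.3 z [ 1.e-03  7.e-04 -1.e+00]
shift mm [-0.  -0.3  6.3]
rz deg 62.5 j6 -1.236
F [-2.2   1.66  3.85] M [ 0.251  0.263 -0.016] grip 0.082
```

View pics/w11.png

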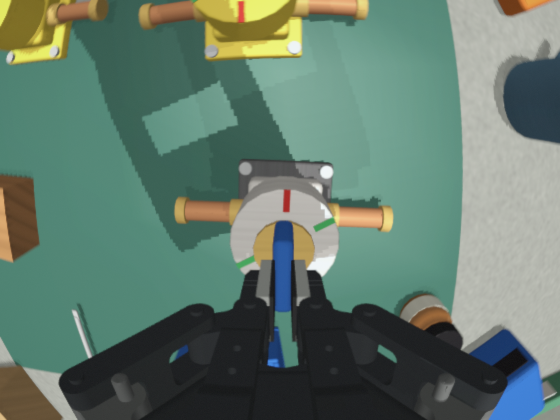

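The vertical force is about 4–5 N, the plug stays upright, and the wing is still firmly between the pads at (283,265). I'll continue.

Emit:
apply_moves(
  series=[
    [255, [0, 0, 0], [0, 0, 6]],
    [255, [0, 0, 0.25], [0, 0, 8.5]],
    [255, [0, 0, 0.25], [0, 0, 8.5]],
    [255, [0, 0, 0.25], [0, 0, 8.5]],
    [255, [0, 0, 0.25], [0, 0, 8.5]],
    [255, [0, 0, 0.25], [0, 0, 8.5]],
    [255, [0, 0, 0.25], [0, 0, 8.5]],
    [255, [0, 0, 0.25], [0, 0, 8.5]],
  ],
)

```text
clock: 14.25
ee_pos: [0.577, 0.1404, 0.0989]
tool_rot: [0.595, 0.804, 0.001, 0.0]
wrist_force: [-1.4, 1.7, 5.9]
grip_width: 0.087
```

```bash
python3 -c "
from h import *
go([0.577,0.140,0.0943],-69.2)
"
```

```text
t 14.25 pos [0.577  0.1404 0.0989] yaw 106.95 z [ 1.e-03  6.e-04 -1.e+00]
shift mm [-0.4 -0.1  4.6]
rz deg -3.85 j6 -0.078
F [-1.41  1.67  5.9 ] M [0.296 0.469 0.108] grip 0.087
```

Emit:
apply_moves(
  series=[
    [255, [0, 0, 0], [0, 0, -6]],
    [255, [0, 0, 0.25], [0, 0, -8.5]],
    [255, [0, 0, 0.25], [0, 0, -8.5]],
    [255, [0, 0, 0.25], [0, 0, -8.5]],
    [255, [0, 0, 0.25], [0, 0, -8.5]],
    [255, [0, 0, 0.25], [0, 0, -8.5]],
    [255, [0, 0, 0.25], [0, 0, -8.5]],
    [255, [0, 0, 0.25], [0, 0, -8.5]],
  ],
)

```text
clock: 15.05
ee_pos: [0.5772, 0.1404, 0.0974]
tool_rot: [0.06, 0.998, 0.0, 0.001]
wrist_force: [-2.2, 1.4, 6.9]
grip_width: 0.086
```

```bash
python3 -c "
from h import *
go([0.577,0.140,0.0943],-69.2)
wrist('w12')
"
```

```text
t 15.05 pos [0.5772 0.1404 0.0974] yaw 173.12 z [ 1.4e-03  8.0e-04 -1.0e+00]
shift mm [ 0.2 -0.4  3.1]
rz deg 62.32 j6 -1.233
F [-2.23  1.39  6.94] M [ 0.216  0.413 -0.053] grip 0.086
```

View pics/w12.png

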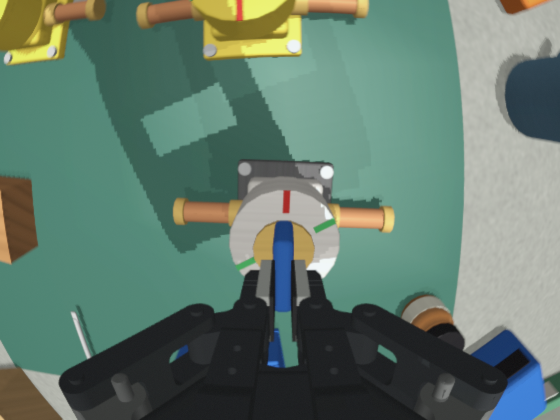

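The wing hasn't moved in the pads (same pixels) and the force is about 8 N. I'll go on with care.

Emit:
apply_moves(
  series=[
    [255, [0, 0, 0], [0, 0, 6]],
    [255, [0, 0, 0.2], [0, 0, 8.5]],
    [255, [0, 0, 0.2], [0, 0, 8.5]],
    [255, [0, 0, 0.2], [0, 0, 8.5]],
    [255, [0, 0, 0.2], [0, 0, 8.5]],
    [255, [0, 0, 0.2], [0, 0, 8.5]],
    [255, [0, 0, 0.2], [0, 0, 8.5]],
    [255, [0, 0, 0.2], [0, 0, 8.5]],
  ],
)

```text
clock: 15.9
ee_pos: [0.5772, 0.1404, 0.0961]
tool_rot: [0.595, 0.804, 0.001, 0.0]
wrist_force: [-3.7, 1.3, 9.3]
grip_width: 0.084
```

```bash
python3 -c "
from h import *
go([0.577,0.140,0.0943],-69.2)
"
```

```text
t 15.9 pos [0.5772 0.1404 0.0961] yaw 106.95 z [ 1.4e-03  8.0e-04 -1.0e+00]
shift mm [-0.4 -0.3  1.8]
rz deg -3.85 j6 -0.078
F [-3.74  1.26  9.27] M [0.359 0.675 0.12 ] grip 0.084
```

Emit:
apply_moves(
  series=[
    [255, [0, 0, 0], [0, 0, -6]],
    [255, [0, 0, 0.2], [0, 0, -8.5]],
    [255, [0, 0, 0.2], [0, 0, -8.5]],
    [255, [0, 0, 0.2], [0, 0, -8.5]],
    [255, [0, 0, 0.1], [0, 0, -8.5]],
    [255, [0, 0, 0.1], [0, 0, -8.5]],
    [255, [0, 0, 0.1], [0, 0, -8.5]],
    [255, [0, 0, 0.1], [0, 0, -8.5]],
  ],
)

```text
clock: 16.7
ee_pos: [0.5772, 0.1404, 0.0952]
tool_rot: [0.06, 0.998, 0.0, 0.001]
wrist_force: [-2.4, 1.8, 9.1]
grip_width: 0.087
```

```bash
python3 -c "
from h import *
go([0.577,0.140,0.0943],-69.2)
wrist('w13')
q=viewer.get_image('side');cv2.imwrite('pics/s13.png',cv2.resize(q['img'][170:240,200:280],None,fx=8,fy=8,interpolation=cv2.INTER_CUBIC))
"
```

```text
t 16.7 pos [0.5772 0.1404 0.0952] yaw 173.12 z [ 1.6e-03  9.0e-04 -1.0e+00]
shift mm [ 0.2 -0.5  0.9]
rz deg 62.32 j6 -1.233
F [-2.43  1.85  9.11] M [ 0.197  0.499 -0.113] grip 0.087
```

View pics/s13.png

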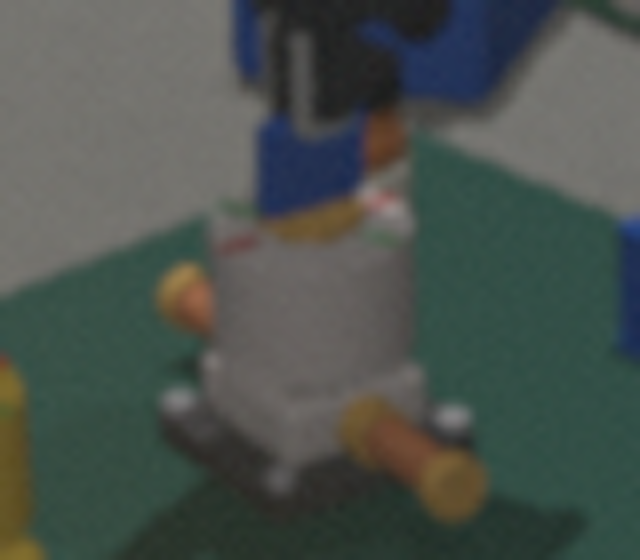

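View pics/w13.png

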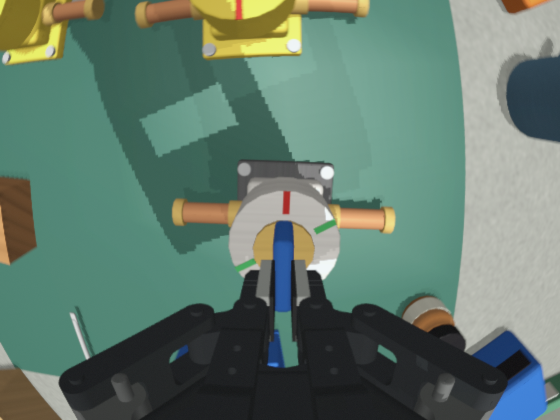

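The side view shows the collar (315,220) almost on the head, and the force is 9–10 N. By my estimate about 1.7 mm remains once head sink is counted. The next pass ends at green.

Emit:
apply_moves(
  series=[
    [255, [0, 0, 0], [0, 0, 6.3]],
    [255, [0, 0, 0.2], [0, 0, 8]],
    [255, [0, 0, 0.2], [0, 0, 8]],
    [255, [0, 0, 0.2], [0, 0, 8]],
    [255, [0, 0, 0.2], [0, 0, 8]],
    [255, [0, 0, 0.15], [0, 0, 8]],
    [255, [0, 0, 0.15], [0, 0, 8]],
    [255, [0, 0, 0.1], [0, 0, 8]],
  ],
)

```text
clock: 17.6
ee_pos: [0.5773, 0.1405, 0.0941]
tool_rot: [0.572, 0.82, 0.001, 0.0]
wrist_force: [-4.2, 0.5, 11.1]
grip_width: 0.09
```

```bash
python3 -c "
from h import *
go([0.577,0.140,0.0943],-69.2)
q=viewer.get_image('side');cv2.imwrite('pics/s14.png',cv2.resize(q['img'][170:240,200:280],None,fx=8,fy=8,interpolation=cv2.INTER_CUBIC))
"
```

```text
t 17.6 pos [0.5773 0.1405 0.0941] yaw 110.18 z [ 1.7e-03  8.0e-04 -1.0e+00]
shift mm [-0.4 -0.4 -0.2]
rz deg -0.62 j6 -0.134
F [-4.23  0.52 11.07] M [0.236 0.679 0.172] grip 0.09
```

View pics/s14.png

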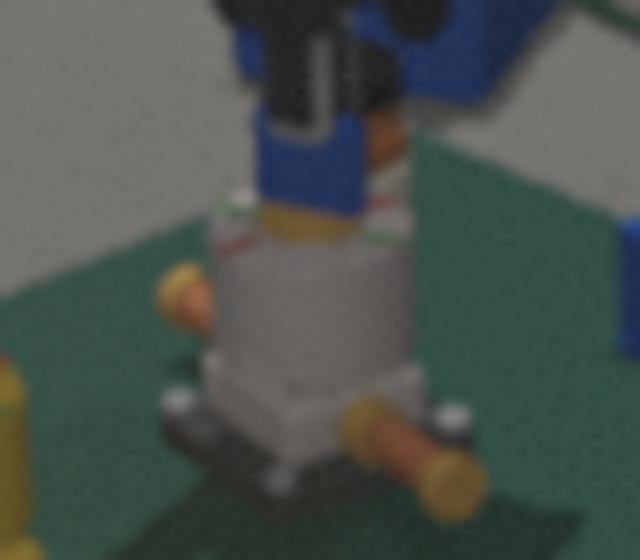

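Still no steep force rise, so the collar is close but perhaps 1 mm up. I'll do another small back-and-forth with 0.1 mm steps. Even if it bottoms out early, the 12 N/mm mount keeps this under 20 N.

Emit:
apply_moves(
  series=[
    [255, [0, 0, 0], [0, 0, -7]],
    [255, [0, 0, 0.1], [0, 0, -8.5]],
    [255, [0, 0, 0.1], [0, 0, -8.5]],
    [255, [0, 0, 0.1], [0, 0, -8.5]],
    [255, [0, 0, 0], [0, 0, 7]],
    [255, [0, 0, 0.1], [0, 0, 8.5]],
    [255, [0, 0, 0.1], [0, 0, 8.5]],
    [255, [0, 0, 0.1], [0, 0, 8.5]],
  ],
)

```text
clock: 18.45
ee_pos: [0.5772, 0.1405, 0.0935]
tool_rot: [0.572, 0.82, 0.001, 0.0]
wrist_force: [-2.6, 1.3, 10.2]
grip_width: 0.088
```

```bash
python3 -c "
from h import *
go([0.577,0.140,0.0943],-69.2)
"
```

```text
t 18.45 pos [0.5772 0.1405 0.0935] yaw 110.16 z [ 1.5e-03  8.0e-04 -1.0e+00]
shift mm [-0.4 -0.3 -0.8]
rz deg -0.64 j6 -0.134
F [-2.58  1.34 10.25] M [0.354 0.663 0.178] grip 0.088
```

Emit:
apply_moves(
  series=[
    [255, [0, 0, 0], [0, 0, -7]],
    [255, [0, 0, 0.1], [0, 0, -8.5]],
    [255, [0, 0, 0.1], [0, 0, -8.5]],
    [255, [0, 0, 0.1], [0, 0, -8.5]],
    [255, [0, 0, 0], [0, 0, 7]],
    [255, [0, 0, 0.1], [0, 0, 8.5]],
    [255, [0, 0, 0.1], [0, 0, 8.5]],
    [255, [0, 0, 0.1], [0, 0, 8.5]],
  ],
)

```text
clock: 19.25
ee_pos: [0.5773, 0.1406, 0.0931]
tool_rot: [0.572, 0.82, 0.001, 0.0]
wrist_force: [-3.4, 2.4, 12.4]
grip_width: 0.089
```

```bash
python3 -c "
from h import *
go([0.577,0.140,0.0943],-69.2)
"
```

```text
t 19.25 pos [0.5773 0.1406 0.0931] yaw 110.16 z [ 0.0018  0.001  -1.    ]
shift mm [-0.5 -0.5 -1.2]
rz deg -0.64 j6 -0.134
F [-3.37  2.41 12.4 ] M [0.398 0.756 0.131] grip 0.089
```

Emit:
apply_moves(
  series=[
    [255, [0, 0, 0], [0, 0, -7]],
    [255, [0, 0, 0.1], [0, 0, -8.5]],
    [255, [0, 0, 0.1], [0, 0, -8.5]],
    [255, [0, 0, 0], [0, 0, -8.5]],
    [255, [0, 0, 0], [0, 0, 7]],
    [255, [0, 0, 0.1], [0, 0, 8.5]],
    [255, [0, 0, 0.1], [0, 0, 8.5]],
    [255, [0, 0, 0], [0, 0, 8.5]],
  ],
)

```text
clock: 20.05
ee_pos: [0.5774, 0.1407, 0.093]
tool_rot: [0.572, 0.82, 0.001, 0.0]
wrist_force: [-4.3, 2.7, 13.8]
grip_width: 0.088
```

```bash
python3 -c "
from h import *
go([0.577,0.140,0.0943],-69.2)
s,p=wrist('w15')
q=viewer.get_image('side');cv2.imwrite('pics/s15.png',cv2.resize(q['img'][170:240,200:280],None,fx=8,fy=8,interpolation=cv2.INTER_CUBIC))
"
```

```text
t 20.05 pos [0.5774 0.1407 0.093 ] yaw 110.16 z [ 0.0019  0.0011 -1.    ]
shift mm [-0.5 -0.6 -1.3]
rz deg -0.64 j6 -0.134
F [-4.34  2.75 13.78] M [0.42  0.904 0.239] grip 0.088
```

View pics/s15.png

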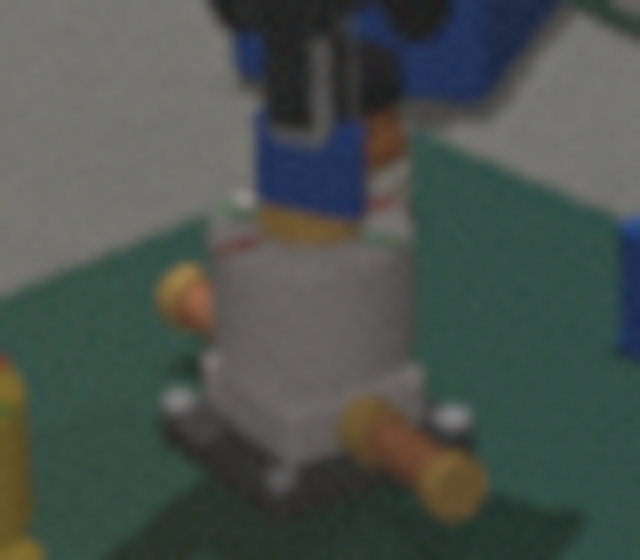

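View pics/w15.png

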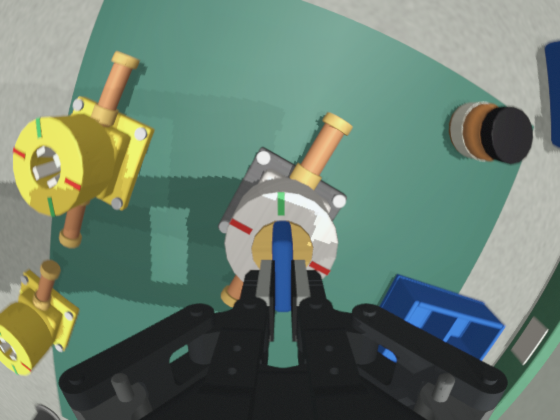

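Contact is confirmed: the last step added 1.4 N over 0.1 mm, which matches the head mount's stiffness. TCP height 0.093 equals the predicted home height, and the wing column (282) points at the green mark (282,203). I'll relax the press a little, then release.

Emit:
apply_moves(
  series=[
    [255, [0, 0, -0.4], [0, 0, 0]],
    [255, [0, 0, -0.4], [0, 0, 0]],
    [255, [0, 0, 0], [0, 0, 0]],
    [160, [0, 0, 0], [0, 0, 0]],
    [120, [0, 0, 0], [0, 0, 0]],
    [120, [0, 0, 0], [0, 0, 0]],
    [120, [0, 0, 0], [0, 0, 0]],
    [120, [0, 0, 0], [0, 0, 0]],
  ],
)

```text
clock: 20.95
ee_pos: [0.5766, 0.1399, 0.0916]
tool_rot: [0.569, 0.822, -0.0, -0.0]
wrist_force: [0.5, 1.2, -1.0]
grip_width: 0.531
```

```bash
python3 -c "
from h import *
go([0.577,0.140,0.0943],-69.2)
s,p=wrist('w16')
"
```

```text
t 20.95 pos [0.5766 0.1399 0.0916] yaw 110.64 z [-2.e-04 -1.e-04 -1.e+00]
shift mm [-0.   0.4 -2.7]
rz deg -0.16 j6 -0.142
F [ 0.48  1.24 -0.96] M [-0.032 -0.055 -0.015] grip 0.531
```

View pics/w16.png

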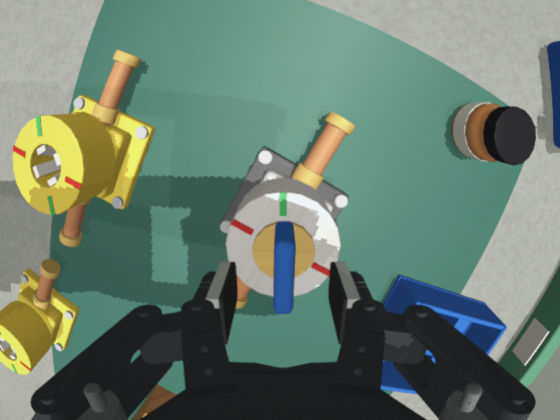

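Released cleanly: the wing at (284,268) stands clear between the open pads. I'll lift away, backing off so the camera can check the seating.

Emit:
apply_moves(
  series=[
    [120, [0, 0, -10], [0, 0, 0]],
    [120, [0, 0, -25], [0, 0, 0]],
    [120, [0, 0, -30], [0, 0, 0]],
    [120, [0, 0, -30], [0, 0, 0]],
    [120, [15, 0, -15], [0, 0, 0]],
    [120, [20, 0, 0], [0, 0, 0]],
    [120, [0, 0, 0], [0, 0, 0]],
    [120, [0, 0, 0], [0, 0, 0]],
  ],
)

```text
clock: 21.8
ee_pos: [0.5636, 0.1733, 0.2015]
tool_rot: [0.568, 0.823, -0.0, -0.0]
wrist_force: [-0.3, 0.4, 0.4]
grip_width: 0.529
```

```bash
python3 - <<'E'
from h import *
go([0.577,0.140,0.0943],-69.2)
s,p=wrist('w17')
print([(r['centre'],r['p']) for r in viewer.tip_of(p,'plug_wing')])
a=p["img"][170:275,225:345]
q=viewer.get_image('side')
print([(r['centre'],r['p']) for r in viewer.tip_of(q,'plug_wing')])
f=lambda i,w,h:cv2.resize(i,(w,h),interpolation=cv2.INTER_CUBIC)
cv2.imwrite('pics/z17.png',np.hstack([f(a,400,350),f(q['img'][170:240,200:280],400,350)]))
E
```

```text
t 21.8 pos [0.5636 0.1733 0.2015] yaw 110.75 z [-6.e-04 -3.e-04 -1.e+00]
shift mm [-35.9   0.8 107.2]
rz deg -0.05 j6 -0.084
F [-0.27  0.37  0.35] M [-0.007 -0.045 -0.023] grip 0.529
[([0.5749, 0.1467, 0.1078], 0.75)]
[([0.575, 0.1429, 0.0838], 0.36)]
```

View pics/z17.png

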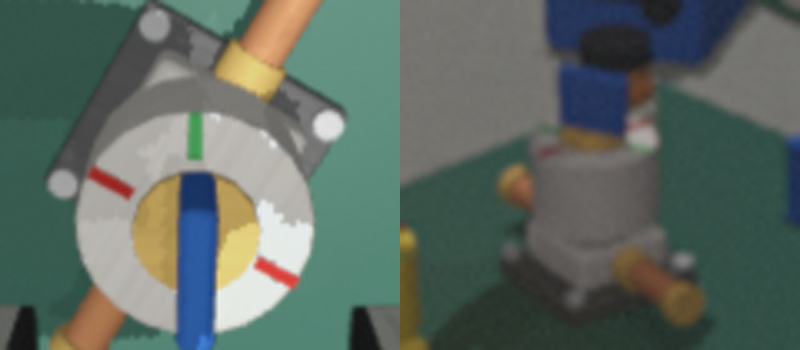

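View pics/w17.png

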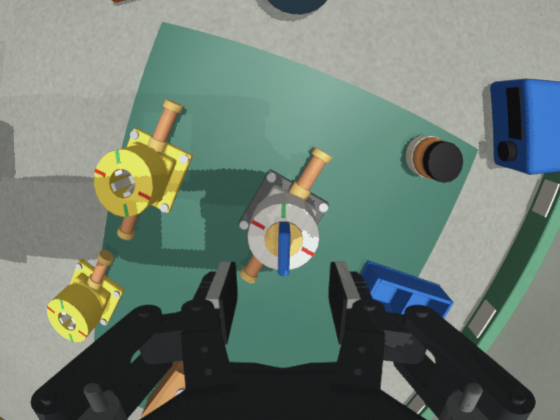

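```bash
python3 -c "
from workcell import ticket
print(ticket.sign_off())"
```

```text
the job is handed in; nothing more can be done
None
```

The blue-winged plug is in the aluminium stopcock, pressed home with its wing along the green marks, and released. I handed the job in at about 22 s; the sign-off gives no verdict.

I gripped the plug by its wing and lowered it into the bore along the red marks. Then I turned it back and forth, about 65° a pass and shorter near the end, in steps of 0.1–0.3 mm. I finished on green and let go.

**Force:** The highest upward force I read on the wrist was 13.8 N, under the 20 N limit. I only read it at the end of each move call, so a brief peak in between would not show.

**Collar home:**
- The last step added 1.4 N over 0.1 mm, about the stiffness of the head's spring mount.
- The tool height was within 0.1 mm of the predicted home height.
- After release, the network put the wing middle at 0.1078 m in the wrist picture; home is 0.107 m.

**Wing angle:** The tool was within about 0.6° of the green direction at the end. The wrist picture after release shows the wing in line with the green mark.

**Released:** The gripper is open and about 100 mm clear, and the wrist force reads about zero. In the last pictures nothing else on the bench looked disturbed, though the stand with the yellow-winged spare was mostly out of view.

**Disagreements:**
- In the last side picture the network put the wing at 0.084 m, with low confidence (0.36), and I discounted it.
- In the last wrist picture it put the wing about 7 mm off the axis in y. The pixels and the tool position at release both show it centred.
- The collar gap is only about one pixel in the side picture, so the height rests mainly on the force and tool position.

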